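Stack and chock three rolling pins on the V-cradle

ROBOT

A 7-joint arm with a two-finger parallel gripper is mounted at the origin on the work surface. World frame = base frame: x ahead of the robot, y to its left, z up, the work surface at z = 0. Lengths are in m, angles in rad, forces in N, time in s.
With the tool pointing down it reaches from about 0.425 to 1.025 m from the base axis. Payload 9.4 kg.
Tool frame: the origin (TCP) lies on the mounting face of the last link; the fingertips stand 173 mm ahead of it and the grasp point (between the pads) lies 155 mm ahead of it; x points along the fingers, y is the direction in which the jaws open and shut, and the axes are right-handed (so a half turn about x gives the same grasp; the last joint's range is limited). The gripper opens to 85 mm and grips with 20 to 120 N. Pads are 22 mm wide; open, the fingers measure 114 mm over their backs; the gripper's body (76 mm by 85 mm) begins 54 mm behind the grasp point. The pads swing forward as they close: fully open they stand 13 mm farther back than shut.
Start: joints at [-1.323, 0.599, -0.003, 1.599, 0.002, 0.943, -0.08], TCP at [0.231, 0.687, 0.405] pointing down, gripper open.
Joint ranges: [-2.57, 2.57], [-0.35, 1.97], [-1.29, 1.29], [0.11, 2.56], [-1.05, 4.19], [0.11, 1.86], [-2.63, 2.63]. Speed limits (rad/s): [2.22, 2.22, 3.01, 3.01, 3.14, 3.14, 3.14].

INTERFACE

Orientations are given as a unit quaternion [x, y, z, w].
In Python, from plant import env gives the robot as it stands. The module is installed in compiled form; this text tells all that it offers.
- The arm moves only by the shell command python3 -m crank 'ROWS'. ROWS is text: rows parted by semicolons, each of 7 numbers parted by spaces: the shift along the tool's x, y, z scaled (see below), then the turn, a rotation vector about the tool's x, y, z scaled (see below), then the gripper's target within -1 to 1 (shut at 1, half-way at 0, fully open at -1). A call has 1 to 20 rows; each row shifts and turns the commanded pose from where the row before left it, along the tool's axes as they then stand; what a row does not reach is not made up. The controller multiplies each number of a shift by 0.1 m and each number of a turn by 180 degrees. A row lasts 1/12 s, in which the tool goes at most 41.7 mm and 7.16 degrees, less where a joint would pass 70% of its speed; a pose out of reach is approached as far as the arm can. A call with a number of a shift or a turn outside -1 to 1 is refused whole. A call with a gripper value outside its range is refused whole. The fingers move at their own pace and stop on an object; the grip force is fixed at half the most. Time passes only in rows, so rows that do not move let the fingers close. It gives the time, the measured TCP pose, the force and the opening at its end, in the units of the state.
- env.state(): the state, without advancing time (a new reading comes with each control period).
- env.grab_frame(name): name is "scene" or "top"; returns the picture (420x560x3 uint8, blue, green, red); there is no depth.
- env.camera_model(name): a dict with "intrinsics" (3x3 intrinsics, pixels), "world_from_camera" (4x4, takes a point from camera to world coordinates). Camera axes: x right, y up, looking along -z (the intrinsics and any distortion apply to the point x, -y, -z); pixel columns grow to the right and rows downward; lengths in m; the calibration is good to about 2 mm. A picture is of the moment at which its call begins. camera_model takes no time and is no camera call.
- env.job_done(): hands the job in, once; it reports no verdict.
Trained networks look in the newest picture that a camera, given by its name, has taken for a name from the list of things; names that differ only in an ending like _2 or _b are one class to them, and where a whole thing is asked for, a point or a joint stands for the part that bears it (a point fixed in the world has none). Each returns a list of dicts, best first, with "conf" (0 to 1); they miss things now and then, are a little off and sometimes report something else, mostly with a low value. They report only what shows in the picture. A call takes as long as a camera call. They do not tell look-alikes from the thing itself.
- env.find_in(camera, name): "rect" ([left, top, width, height] in pixels, round what is visible of it).
- env.spot_point(camera, name): "pixel" ([column, row] in pixels: a listed point, or the origin of a listed thing).
The state is a dict: "time_s": time; "joints": joint angles; "qd": joint speeds; "joint_torque": joint torques, N m; "position": TCP position; "eef_rot": TCP orientation; "wrist_force": force on the tool from outside, world axes, zero at the start; "moment": the same for the moment, N m; "grip_width": finger opening in m.
Only numpy, scipy, OpenCV 4.12 (cv2) and the standard library are available. Lean on these libraries where they do the work, as an engineer would, in place of code of your own. Each camera call takes 0.05 s, during which the arm holds its last target.

TASK

Stow the three wooden rolling pins on the steel V-cradle. First push the white sliding chock so that the two pins already on the rails roll together and are squeezed snug between the end cheek and the chock: press it home with a firm hand push and hold it a moment, but do not jam it. Then lay the third pin gently, squarely and centred in the valley on top of those two, and swing the hinged steel keeper over and press it down lightly on the top pin, so that it stays resting on it; leave the other things on the bench alone.

Things in the scene. Friction and masses are not known exactly. Their poses are not given: they have to be found in the camera images.
- cradle: Fixed steel cradle, base plate 170 x 380 x 8 mm (y = -145 to +235 mm). Origin on the table, at x = 0 its middle line. Pins lie along its x and roll along its y. Two rails 20 mm wide at x = +-65 mm: flat top 35 mm above the table from y = +28 to +230 mm; from y = +28 to -60 mm a shallow V with 8 degree slopes, 28.8 mm above the table at its bottom, y = -16 mm.
- end_cheek (a point): Middle of the top edge of the upright end cheek's face, at cradle y = -60 mm, 72 mm above the table; axes as the cradle's. When snug, the two lower pins have their axes 20 and 60 mm from this face (cradle y = -40 and 0 mm), 52 mm above the table.
- valley (a point): Where the middle of the third pin's axis comes to lie, in the valley over the two snug lower pins: cradle x = 0, y = -20 mm, 86.5 mm above the table; axes as the cradle's.
- pin_a: Plain straight wooden rolling pin, 40 mm diameter, 190 mm long, about 0.12 to 0.24 kg; lies in the bottom of the cradle's V. Origin at the middle of its axis; x along the axis.
- pin_b: Same kind of pin, lies loose on the flat part of the rails between pin_a and the chock; rolls freely. Origin at the middle of its axis; x along the axis.
- pin_c: Same kind of pin, to be laid on top; it lies on a small fixed white rest on the table (two V-blocks, 16 mm thick, 65 mm either side of the rest's middle, up to 39 mm high, leaving the pin's middle free), its axis 45 mm above the table. Origin at the middle of its axis; x along the axis.
- chock (a joint): Slide of the white plastic chock, a block between the rails, 100 mm wide, 50 mm long, top 64 mm above the table; 0 = drawn back (face at cradle y = +170 mm), grows in m towards the cradle's -y; about 0.15 when snug, end of travel 0.17. It rubs with 4 N (plus 8 N per m/s) and stays where left; beyond that rub it must press the pins with 4 N or more for 0.2 s, never over 40 N.
- chock_face (a point): Middle of the chock's flat face towards the pins, 48 mm above the table; the face is 100 mm wide, 44 mm high and overhangs by 15 degrees (its top leans over towards the pins), so that it also holds the pin down. Axes as the cradle's. About 21.5 mm (y) from pin_b's axis when touching.
- chock_plate (a point): Middle of the outer (+y of cradle) face of the upright push plate on the chock, 93 mm above the table, 47 mm in +y from the chock's face; the plate is 60 mm wide (x), 10 mm thick, its top 111 mm above the table. The block below (up to 64 mm) ends 3 mm farther out.
- keeper (a joint): Hinge of the steel keeper arm, a flat bar 130 mm long, 30 mm wide (cradle x), 12 mm thick: 0 = upright, negative = leaning away from the pins, grows in rad as it swings over towards the cradle's +y; about 1.66 when it lies on the top pin, end of travel 1.95. It rubs with 0.12 N m and stays where left. Press it on the pin with 1.5 N or more for 0.2 s, never over 40 N.
- keeper_hinge (a point): The keeper's hinge axis (parallel to the cradle's x), at cradle y = -105 mm, 120 mm above the table, between two posts 130 mm high, 54 mm over their outer faces.
- keeper_tip (a point): Middle of the free end of the keeper arm, 130 mm from the hinge.
- mould_a: Bystander: brown baking case, 110 mm across, 85 mm high; origin under its centre. Leave alone.
- mould_b: Bystander: another such baking case. Leave alone.
- bowl: Bystander: steel bowl, 140 mm across; origin under its centre. Leave alone.
- spatula: Bystander: wooden-handled spatula on the table. Leave alone.
- scraper: Bystander: flat dough scraper 95 x 130 mm. Leave alone.
- mug: Bystander: white mug, 80 mm across, 90 mm high. Leave alone.
- tin: Bystander: plain tin, 72 mm across, 110 mm high. Leave alone.
Mind the look-alikes: they are no part of the job. What is shaped like the pin_a but purple is not meant.

How it is judged:
By the outcome, as a careful person would: the job done as asked, in the order asked, and still so for the second after the job is handed in, with the robot touching nothing.
It also fails if it takes over 69 s, if anything falls off the work surface, if the arm or the gripper's body presses on something with over 40 N, if the wrist force passes 120 N, or if a joint passes its speed limit or range.

## Working session

There is one attempt and no reset: what is moved stays moved. The work goes in short steps, Python scripts to look and compute and a shell command to move; the robot and the scene stay as the last step left them, time stands still between calls to the robot, and variables do not carry over. Pictures are saved under pics/ and viewed, and the job is handed in when it is done.

```bash
mkdir -p pics
python3 - <<'E'
from plant import env
import cv2,numpy as np
np.set_printoptions(precision=4,suppress=True)
for c in ("scene","top"):
    cv2.imwrite(f"pics/{c}0.png",env.grab_frame(c)); m=env.camera_model(c)
    print(c,np.array(m["intrinsics"]),np.array(m["world_from_camera"]),[k for k in m])
    for n in ("cradle","end_cheek","pin_a","chock_face","chock_plate","keeper_hinge","keeper_tip","valley"):
        print(n,[(np.round(d["pixel"],1).tolist(),round(d["conf"],2)) for d in env.spot_point(c,n)])
print(env.state())
E
```

```text
scene [[406.1808   0.     282.4111]
 [  0.     406.1808 202.3588]
 [  0.       0.       1.    ]] [[ 0.8732 -0.3939  0.2871  0.9576]
 [ 0.4874  0.6992 -0.523  -0.9009]
 [ 0.0053  0.5966  0.8025  1.3522]
 [ 0.      0.      0.      1.    ]] ['intrinsics', 'world_from_camera']
cradle [([288.4, 220.5], 0.76), ([284.8, 211.8], 0.72)]
end_cheek [([280.9, 219.7], 0.67)]
pin_a [([281.6, 211.7], 0.97), ([300.2, 199.2], 0.81), ([323.2, 150.1], 0.79), ([172.4, 308.4], 0.68), ([207.7, 217.9], 0.62)]
chock_face [([312.9, 184.9], 0.71)]
chock_plate [([320.1, 173.8], 0.87)]
keeper_hinge [([270.5, 219.1], 0.45), ([299.1, 201.1], 0.37)]
keeper_tip [([266.8, 202.4], 0.55)]
valley [([282.0, 211.3], 0.76)]
top [[404.588    0.     274.652 ]
 [  0.     404.588  204.2463]
 [  0.       0.       1.    ]] [[ 0.0091  0.9965 -0.0827  0.4273]
 [-0.9999  0.0083 -0.0098 -0.1191]
 [-0.009   0.0828  0.9965  1.2968]
 [ 0.      0.      0.      1.    ]] ['intrinsics', 'world_from_camera']
cradle [([268.4, 205.1], 0.93)]
end_cheek [([286.2, 206.5], 0.69), ([138.8, 274.5], 0.6)]
pin_a [([318.3, 295.6], 0.96), ([436.5, 257.0], 0.89), ([269.6, 205.4], 0.8), ([245.5, 200.8], 0.57), ([143.5, 214.7], 0.55)]
chock_face [([215.9, 199.1], 0.76)]
chock_plate [([196.5, 190.8], 0.8), ([271.4, 207.1], 0.34)]
keeper_hinge []
keeper_tip [([311.4, 198.4], 0.74)]
valley [([270.3, 206.1], 0.97)]
{'time_s': 0.9, 'joints': array([-1.3227,  0.5993, -0.0025,  1.5994,  0.0018,  0.9429, -0.0798]), 'qd': array([-0.0019, -0.0001, -0.001 ,  0.0011,  0.0001,  0.0004, -0.0001]), 'joint_torque': array([  0.0015, -77.619 ,   1.5644, -25.8384,   0.0124,   0.0021,
        -0.    ]), 'position': array([0.2313, 0.6871, 0.4047]), 'eef_rot': array([ 0.1143,  0.6978, -0.1143,  0.6978]), 'wrist_force': array([ 0.5403, -0.203 , -0.26  ]), 'moment': array([ 0.0397, -0.0122,  0.0421]), 'grip_width': 0.08540382789838809}
```

View pics/scene0.png

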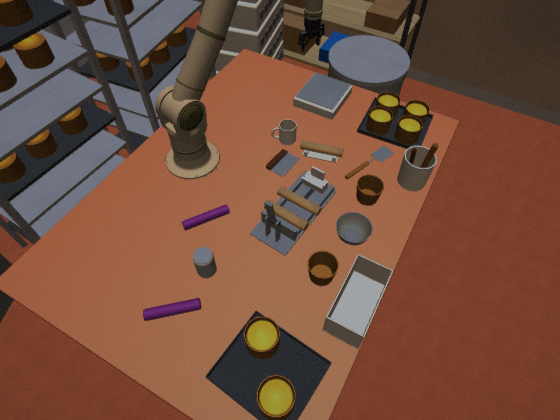

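View pics/top0.png

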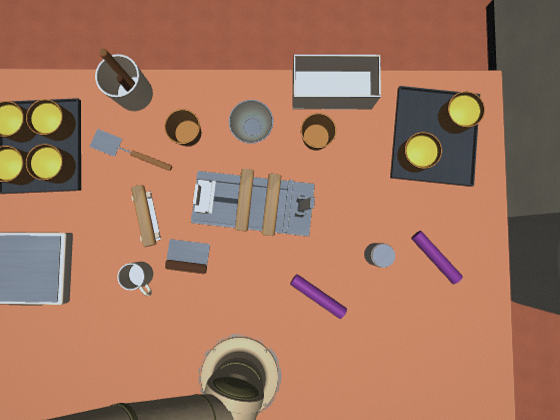

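```bash
python3 - <<'E'
import cv2
a=cv2.imread("pics/top0.png"); b=cv2.imread("pics/scene0.png")
cv2.imwrite("pics/top0z.png",cv2.resize(a[150:250,125:325],None,fx=4,fy=4,interpolation=cv2.INTER_CUBIC))
cv2.imwrite("pics/scene0z.png",cv2.resize(b[130:255,240:360],None,fx=4.8,fy=4.8,interpolation=cv2.INTER_CUBIC))
E
cat > h.py <<'E'
import numpy as np,cv2
from plant import env
from scipy.optimize import least_squares
from scipy.spatial.transform import Rotation as R
np.set_printoptions(precision=4,suppress=True)
def ray(c,px):
    m=env.camera_model(c);K=np.array(m["intrinsics"]);T=np.array(m["world_from_camera"])
    d=np.linalg.solve(K,[px[0],px[1],1.]);d=np.array([d[0],-d[1],-d[2]])
    return T[:3,3],T[:3,:3]@d
def w(c,px,z):
    o,d=ray(c,px);return o+d*(z-o[2])/d[2]
def proj(c,p):
    m=env.camera_model(c);K=np.array(m["intrinsics"]);T=np.array(m["world_from_camera"])
    q=(np.atleast_2d(p)-T[:3,3])@T[:3,:3];q=q*[1,-1,-1];q=q@K.T;return q[:,:2]/q[:,2:]
E
```

```text
(no output)
```

View pics/top0z.png

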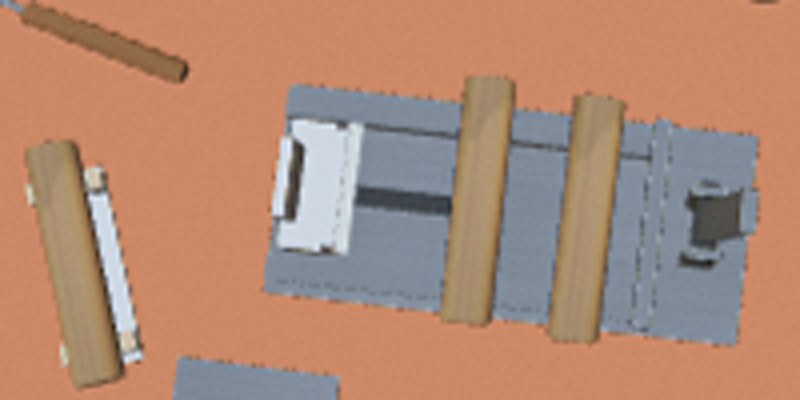

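View pics/scene0z.png

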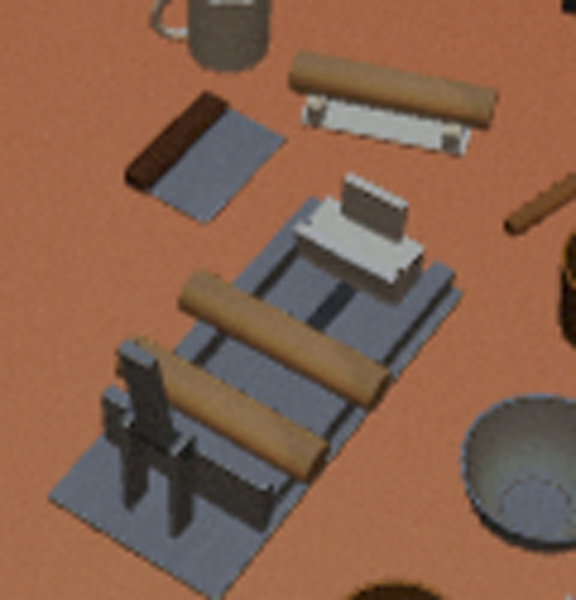

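```bash
cat > m.py <<'E'
from h import *
T=lambda u,v:(u/4+125,v/4+150); S=lambda u,v:(u/4.8+240,v/4.8+130)
obs=[("top",T(290,86),(.085,.235,.008)),("top",T(757,135),(.085,-.145,.008)),("top",T(737,345),(-.085,-.145,.008)),("top",T(265,293),(-.085,.235,.008)),
("scene",S(50,495),(-.085,-.145,.008)),("scene",S(222,598),(.085,-.145,.008)),("scene",S(462,292),(.085,.235,.008)),
]
def cw(p,q):
    p=np.asarray(p);c,s=np.cos(q[2]),np.sin(q[2]);return np.array([q[0]+c*p[0]-s*p[1],q[1]+s*p[0]+c*p[1],p[2]])
def res(q,oo=obs): return np.concatenate([proj(c,cw(l,q))[0]-px for c,px,l in oo])
E
python3 - <<'E'
from m import *
for o in (obs,obs[:4],obs[4:]):
    r=least_squares(res,[.5,0,0],args=(o,));print(r.x,r.fun.reshape(-1,2))
q=least_squares(res,[.5,0,0],args=(obs,)).x
def loc(p):
    c,s=np.cos(q[2]),np.sin(q[2]);d=p[:2]-q[:2];return np.array([c*d[0]+s*d[1],-s*d[0]+c*d[1]])
for n,a,b,z in (("a",T(598,100),T(574,338),.049),("b",T(490,78),T(467,320),.055),("c",T(52,145),T(97,380),.045)):
    A,B=w("top",a,z),w("top",b,z);print(n,(A+B)/2,np.linalg.norm(A-B),np.degrees(np.arctan2(*(A-B)[[1,0]])),loc((A+B)/2))
for n,a,b,z in (("a",S(128,352),S(315,462),.049),("b",S(193,287),S(378,386),.055),("c",S(298,70),S(488,108),.045)):
    A,B=w("scene",a,z),w("scene",b,z);print(n,(A+B)/2,np.linalg.norm(A-B),np.degrees(np.arctan2(*(B-A)[[1,0]])),loc((A+B)/2))
def tri(a,b):
    oa,da=ray("top",a);ob,db=ray("scene",b)
    s,t=np.linalg.lstsq(np.stack([da,-db],1),ob-oa,rcond=None)[0];return (oa+s*da+ob+t*db)/2,np.linalg.norm(oa+s*da-ob-t*db)
for n,a,b in (("tip",(311.4,198.4),(266.8,202.4)),("plate",(196.5,190.8),(320.1,173.8)),("face",(215.9,199.1),(312.9,184.9)),("cheek",(286.2,206.5),(280.9,219.7)),("valley",(270.3,206.1),(282,211.3))):
    p,e=tri(a,b);print(n,p,e,loc(p))
cam=[np.array(env.camera_model(c)["world_from_camera"])[:3,3] for c in("top","scene")];print(cam)
print(R.from_quat(env.state()["eef_rot"]).as_matrix())
E
```

```text
[ 0.5338 -0.0814 -0.0946] [[-0.3653 -0.7883]
 [ 0.3068 -1.0759]
 [ 0.1912 -0.7079]
 [-0.464  -0.0715]
 [-1.3113 -0.379 ]
 [-1.209  -0.0107]
 [-0.4476 -1.2081]]
[ 0.5316 -0.0817 -0.0982] [[-0.1739 -0.3429]
 [ 0.4692 -0.2073]
 [ 0.1629  0.1595]
 [-0.4607  0.3637]]
[ 0.5383 -0.0814 -0.0951] [[-0.3279  0.077 ]
 [-0.1712  0.4943]
 [ 0.5484 -0.7886]]
a [ 0.5298 -0.0972  0.049 ] 0.18565989818717998 -5.182310525991536 [-0.0026 -0.016 ]
b [ 0.5441 -0.0142  0.055 ] 0.18817335017003198 -4.539072309186372 [0.0038 0.0679]
c [0.4929 0.3    0.045 ] 0.1870584230614702 12.858961285651658 [-0.0768  0.3759]
a [ 0.5318 -0.097   0.049 ] 0.18664791659016114 -6.422302419592591 [-0.0006 -0.0157]
b [ 0.5458 -0.012   0.055 ] 0.18302611322656098 -4.919966040188897 [0.0054 0.0702]
c [0.4969 0.2978 0.045 ] 0.17999585706708476 13.76381223387946 [-0.0726  0.3741]
tip [ 0.5244 -0.2075  0.2544] 0.013016905599181212 [ 0.0025 -0.1264]
plate [0.5671 0.1297 0.0832] 0.0006537640200084738 [0.0132 0.2133]
face [0.5521 0.0798 0.0533] 0.017111521453072567 [0.0029 0.1622]
cheek [ 0.5275 -0.1393  0.0636] 0.010829099188164533 [-0.0008 -0.0583]
valley [ 0.52   -0.0964  0.0631] 0.0095019198937701 [-0.0124 -0.0163]
[array([ 0.4273, -0.1191,  1.2968]), array([ 0.9576, -0.9009,  1.3522])]
[[ 0.      0.3191  0.9477]
 [-0.      0.9477 -0.3191]
 [-1.     -0.      0.    ]]
```

```bash
python3 -m crank '0.06 -0.247 0.298 0 0 0 1;0.06 -0.247 0.298 0 0 0 1;0.06 -0.247 0.298 0 0 0 1;0.06 -0.247 0.298 0 0 0 1;0.06 -0.247 0.298 0 0 0 1;0.06 -0.247 0.298 0 0 0 1;0.06 -0.247 0.298 0 0 0 1;0.06 -0.247 0.298 0 0 0 1;0.06 -0.247 0.298 0 0 0 1;0.06 -0.247 0.298 0 0 0 1;0.06 -0.247 0.298 0 0 0 1;0.06 -0.247 0.298 0 0 0 1;0.06 -0.247 0.298 0 0 0 1;0.06 -0.247 0.298 0 0 0 1;0.06 -0.247 0.298 0 0 0 1;0.06 -0.247 0.298 0 0 0 1'; python3 -m crank '0 0 0 0.039 0 0 1;0 0 0 0.039 0 0 1;0 0 0 0.039 0 0 1;0 0 0 0.039 0 0 1;0 0 0 0.039 0 0 1;0 0 0 0.039 0 0 1;0 0 0 0.039 0 0 1;0 0 0 0.039 0 0 1;0 0 0 0.039 0 0 1;0 0 0 0.039 0 0 1;0 0 0 0.039 0 0 1;0 0 0 0 0 0 1'
python3 - <<'E'
from m import *
for c in("top","scene"):
    cv2.imwrite(f"pics/{c}1.png",env.grab_frame(c))
s=env.state();print(s);M=R.from_quat(s["eef_rot"]).as_matrix();print(M)
a=cv2.imread("pics/top1.png"); b=cv2.imread("pics/scene1.png")
cv2.imwrite("pics/z1.png",np.hstack([cv2.resize(a[130:270,100:320],(400,255)),cv2.resize(b[60:255,200:400],(400,255*1))]))
E
```

```text
time_s: 2.23
position: [0.558, 0.1587, 0.3086]
eef_rot: [0.114, 0.698, -0.114, 0.698]
wrist_force: [0.2, 0.1, 0.6]
grip_width: 0.0003
time_s: 3.23
position: [0.5572, 0.1609, 0.3087]
eef_rot: [0.526, 0.473, -0.526, 0.473]
wrist_force: [0.5, -0.2, -0.1]
grip_width: 0.0001
{'time_s': 3.3333, 'joints': array([-0.613 ,  0.5759,  0.346 ,  2.0367, -0.3413,  0.5833, -0.1284]), 'qd': array([ 0.014 , -0.0041, -0.0128,  0.0007,  0.0059, -0.0006,  0.0112]), 'joint_torque': array([ -0.3864, -63.7233,   7.0367, -16.5582,  -0.1337,   0.0168,
        -0.3487]), 'position': array([0.5571, 0.1607, 0.3087]), 'eef_rot': array([ 0.5237,  0.475 , -0.5237,  0.4753]), 'wrist_force': array([-0.2051, -0.479 ,  0.2519]), 'moment': array([0.0282, 0.0118, 0.0467]), 'grip_width': -0.0001027449666769693}
[[ 0.0003  0.9953 -0.097 ]
 [-0.0003 -0.097  -0.9953]
 [-1.      0.0003  0.0002]]
```

View pics/z1.png

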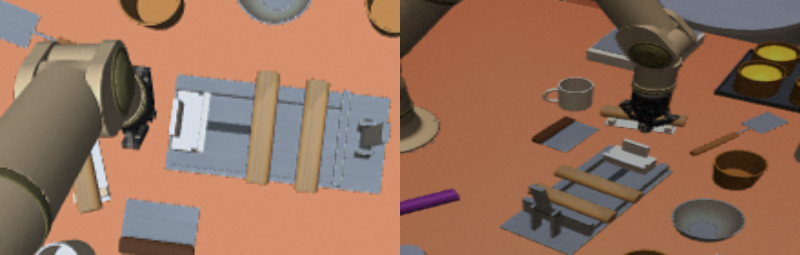

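```bash
python3 -m crank '0.25 0 0 0 0 0 1;0.27 0 0 0 0 0 1;0 0 0.1 0 0 0 1;0 0 0.1 0 0 0 1;0 0 0.1 0 0 0 1;0 0 0.1 0 0 0 1;0 0 0.1 0 0 0 1;0 0 0.1 0 0 0 1'
python3 - <<'E'
from m import *
for c in("top","scene"):
    cv2.imwrite(f"pics/{c}2.png",env.grab_frame(c))
s=env.state();print(s["position"],s["wrist_force"],proj("top",[.557,.161,.14]))
a=cv2.imread("pics/top2.png"); b=cv2.imread("pics/scene2.png")
cv2.imwrite("pics/z2.png",np.hstack([cv2.resize(a[130:270,100:320],(400,255)),cv2.resize(b[130:255,230:380],(400,333))[:255]]))
E
```

```text
time_s: 4.0
position: [0.5511, 0.0997, 0.2579]
eef_rot: [0.525, 0.474, -0.524, 0.474]
wrist_force: [-0.2, 5.2, 1.8]
grip_width: -0.0001
[0.551  0.0981 0.2578] [ 1.4612 -0.3607 -0.0285] [[181.5353 191.8153]]
```

View pics/z2.png

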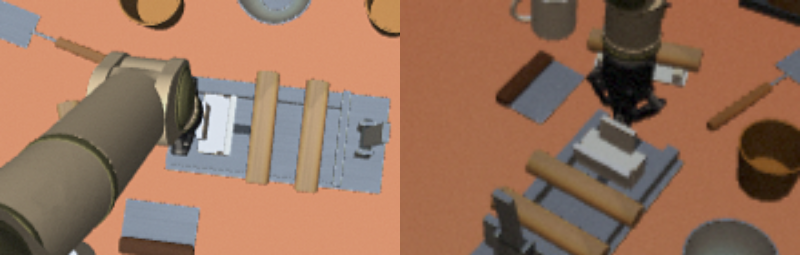

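```bash
python3 -m crank '0 0 0.08 0 0 0 1;0 0 0.08 0 0 0 1;0 0 0.08 0 0 0 1;0 0 0.08 0 0 0 1;0 0 0.08 0 0 0 1;0 0 0.08 0 0 0 1;0 0 0.08 0 0 0 1;0 0 0.08 0 0 0 1;0 0 0.08 0 0 0 1;0 0 0.08 0 0 0 1;0 0 0.08 0 0 0 1;0 0 0.05 0 0 0 1'; python3 -m crank '0 0 0.03 0 0 0 1';python3 -m crank '0 0 0.03 0 0 0 1'
python3 - <<'E'
from m import *
for c in("top","scene"):
    cv2.imwrite(f"pics/{c}3.png",env.grab_frame(c))
s=env.state();print(s["position"],s["wrist_force"])
a=cv2.imread("pics/top3.png"); b=cv2.imread("pics/scene3.png")
cv2.imwrite("pics/z3.png",np.hstack([cv2.resize(a[130:270,100:320],(400,255)),cv2.resize(b[130:255,230:380],(400,333))[:255]]))
E
```

```text
time_s: 5.1
position: [0.5414, 0.0069, 0.2567]
eef_rot: [-0.525, -0.474, 0.525, -0.474]
wrist_force: [0.7, 3.8, 3.3]
grip_width: 0.0003
time_s: 5.18
position: [0.5411, 0.0041, 0.2567]
eef_rot: [-0.525, -0.474, 0.525, -0.474]
wrist_force: [1.2, 4.1, 2.2]
grip_width: 0.0003
time_s: 5.27
position: [0.5409, 0.0018, 0.2567]
eef_rot: [-0.525, -0.474, 0.525, -0.474]
wrist_force: [0.3, 5.6, 3.2]
grip_width: -0.0
[0.5408 0.0015 0.2566] [-0.0165  0.2911  0.18  ]
```

View pics/z3.png

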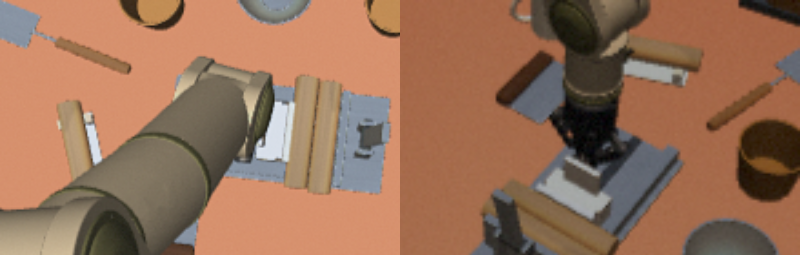

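```bash
for i in 1; do :; done; python3 -m crank '0 0 0.03 0 0 0 1';python3 -m crank '0 0 0.02 0 0 0 1';python3 -m crank '0 0 0.02 0 0 0 1'
```

```text
time_s: 5.45
position: [0.5405, -0.0004, 0.2565]
eef_rot: [-0.524, -0.474, 0.525, -0.474]
wrist_force: [0.4, 6.3, 1.8]
grip_width: -0.0
time_s: 5.53
position: [0.5405, -0.0009, 0.2566]
eef_rot: [0.525, 0.475, -0.524, 0.474]
wrist_force: [1.8, 17.1, 2.3]
grip_width: -0.0001
time_s: 5.62
position: [0.5405, -0.0013, 0.2566]
eef_rot: [0.525, 0.476, -0.523, 0.474]
wrist_force: [2.1, 24.7, 2.8]
grip_width: -0.0003
```

```bash
python3 -m crank '0 0 0 0 0 0 1;0 0 0 0 0 0 1';python3 -m crank '0 0 0 0 0 0 1;0 0 0 0 0 0 1;0 0 0 0 0 0 1;0 0 0 0 0 0 1'
```

```text
time_s: 5.78
position: [0.5405, -0.0012, 0.2566]
eef_rot: [0.525, 0.476, -0.523, 0.474]
wrist_force: [2.0, 16.8, 2.0]
grip_width: 0.0005
time_s: 6.12
position: [0.5405, -0.0012, 0.2566]
eef_rot: [0.524, 0.476, -0.523, 0.474]
wrist_force: [1.5, 16.3, 1.8]
grip_width: 0.0001
```

```bash
python3 -m crank '0 0 -0.1 0 0 0 1;0 0 -0.2 0 0 0 1;-0.3 0 -0.2 0 0 0 -1;-0.3 0 -0.2 0 0 0 -1;0 -0.094 -0.28 0 0 0 -1;0 -0.094 -0.28 0 0 0 -1;0 -0.094 -0.28 0 0 0 -1;0 -0.094 -0.28 0 0 0 -1;0 -0.094 -0.28 0 0 0 -1;0 -0.094 -0.28 0 0 0 -1;0 -0.094 -0.28 0 0 0 -1;0 -0.094 -0.28 0 0 0 -1'
python3 -m crank '0 0 0 0.0395 0 0 -1;0 0 0 0.0395 0 0 -1;0 0 0 0.0395 0 0 -1;0 0 0 0.0395 0 0 -1;0 0 0 0.0395 0 0 -1;0 0 0 0.0395 0 0 -1;0 0 0 0.0395 0 0 -1;0 0 0 0.0395 0 0 -1;0 0 0 0.0395 0 0 -1;0 0 0 0.0395 0 0 -1;0 0 0 0 0 0 -1'
python3 - <<'E'
from m import *
for c in("top","scene"):
    cv2.imwrite(f"pics/{c}4.png",env.grab_frame(c))
s=env.state();print(s["joints"],s["position"],s["wrist_force"],R.from_quat(s["eef_rot"]).as_matrix())
a=cv2.imread("pics/top4.png"); b=cv2.imread("pics/scene4.png")
cv2.imwrite("pics/z4.png",np.hstack([cv2.resize(a[130:270,100:320],(400,255)),cv2.resize(b[130:255,230:380],(400,333))[:255]]))
cv2.imwrite("pics/z4b.png",cv2.resize(a[160:250,220:320],None,fx=6,fy=6,interpolation=cv2.INTER_CUBIC))
E
```

```text
time_s: 7.12
position: [0.4947, 0.2961, 0.3165]
eef_rot: [-0.525, -0.473, 0.525, -0.474]
wrist_force: [-0.1, 0.4, -1.0]
grip_width: 0.0855
time_s: 8.03
position: [0.495, 0.2952, 0.3163]
eef_rot: [-0.703, -0.078, 0.703, -0.079]
wrist_force: [0.1, -0.2, 0.7]
grip_width: 0.0855
[-1.1115  0.6516  0.7368  2.0529 -0.6852  0.6972 -1.2651] [0.4951 0.2952 0.3164] [ 0.2637 -0.2278 -0.252 ] [[-0.0001  0.2301 -0.9732]
 [-0.0015 -0.9732 -0.2301]
 [-1.      0.0014  0.0004]]
```

View pics/z4.png

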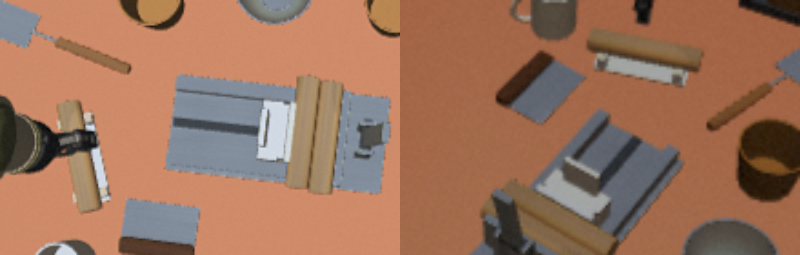

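View pics/z4b.png

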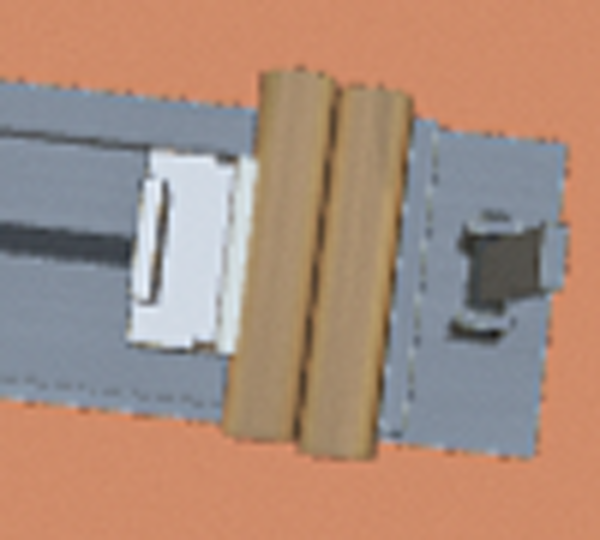

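Run:
```python
from m import *
a=cv2.imread("pics/top4.png");b=cv2.imread("pics/scene4.png")
jy=np.array([.2301,-.9732,0])
P=np.array([.4951,.2952,.3164])
pts=[P-[0,0,.155]+jy*.05*k for k in(-1,0,1)]+[np.array([.494,.299,.045])+np.array([.9732,.2301,0])*k for k in(-.095,0,.095)]
for im,c in((a,"top"),(b,"scene")):
    im[:]=im
    big=cv2.resize(im,None,fx=4,fy=4,interpolation=cv2.INTER_CUBIC)
    for p in proj(c,np.array(pts)):
        cv2.circle(big,tuple(int(v*4+2) for v in p),3,(0,255,0),-1)
    if c=="top": A=big[170*4:250*4,80*4:180*4]
    else: B=big[110*4:190*4,270*4:370*4]
cv2.imwrite("pics/ov4.png",np.hstack([A,B]))
print(w("top",(272.75,203.5),.06),[cw((0,-.02,.0865),q) for q in ([.533,-.0815,-.0955],[.5316,-.0817,-.0982],[.5383,-.0814,-.0951])])
```

```text
[ 0.5322 -0.1011  0.06  ] [array([ 0.5311, -0.1014,  0.0865]), array([ 0.5296, -0.1016,  0.0865]), array([ 0.5364, -0.1013,  0.0865])]
```

View pics/ov4.png

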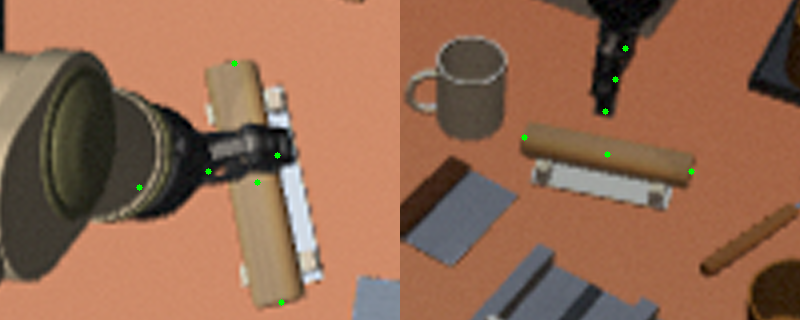

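```bash
python3 -m crank '0.25 -0.039 0 0 0 0 -1;0.25 0 0 0 0 0 -1;0.25 0 0 0 0 0 -1;0.25 0 0 0 0 0 -1;0.1 0 0 0 0 0 -1;0 0 0 0 0 0 -1' ;python3 -m crank '0 0 0 0 0 0 1;0 0 0 0 0 0 1;0 0 0 0 0 0 1;0 0 0 0 0 0 1;0 0 0 0 0 0 1;0 0 0 0 0 0 1;0 0 0 0 0 0 1'
python3 - <<'E'
from m import *
for c in("top","scene"):
    cv2.imwrite(f"pics/{c}5.png",env.grab_frame(c))
s=env.state();print(s["joints"],s["position"],s["wrist_force"],s["grip_width"])
a=cv2.imread("pics/top5.png"); b=cv2.imread("pics/scene5.png")
cv2.imwrite("pics/z5.png",np.hstack([cv2.resize(a[170:250,80:180],(400,320)),cv2.resize(b[110:190,270:370],(400,320))]))
E
```

```text
time_s: 8.63
position: [0.4941, 0.2985, 0.205]
eef_rot: [-0.701, -0.081, 0.703, -0.082]
wrist_force: [0.5, -0.1, 0.5]
grip_width: 0.0853
time_s: 9.22
position: [0.4945, 0.3004, 0.2076]
eef_rot: [0.703, 0.082, -0.702, 0.08]
wrist_force: [-1.7, 5.7, 6.3]
grip_width: 0.0383
[-0.9871  0.7848  0.5338  2.0983 -0.8722  0.4908 -1.1233] [0.4945 0.3004 0.2076] [-1.4175  5.3149  5.9139] 0.0380683691356838
```

View pics/z5.png

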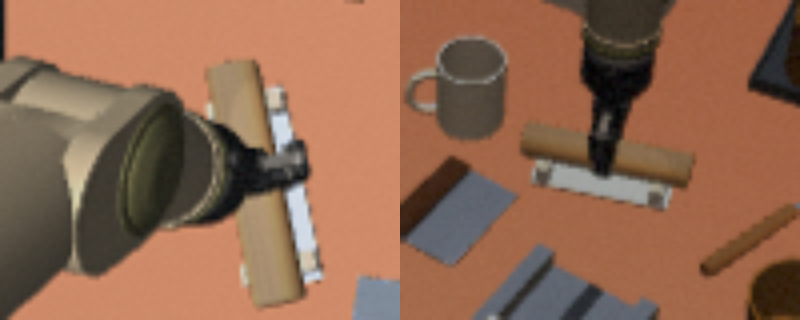

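Run:
```python
from m import *
for d in(.02,.028,.034):
  p=np.array([.4945,.3004,0])+np.array([.2301,-.9732,0])*d
  for z in(.03,.035,.04,.045,.05): p[2]=z;print(d,z,proj("scene",p)[0])
b=cv2.imread("pics/scene5.png")
cv2.imwrite("pics/z5b.png",cv2.resize(b[130:170,295:345],None,fx=14,fy=14,interpolation=cv2.INTER_CUBIC))
```

```text
0.02 0.03 [320.242  153.4385]
0.02 0.035 [320.332  152.6593]
0.02 0.04 [320.4224 151.8766]
0.02 0.045 [320.5132 151.0904]
0.02 0.05 [320.6044 150.3007]
0.028 0.03 [319.8465 154.7011]
0.028 0.035 [319.9358 153.9227]
0.028 0.04 [320.0255 153.1408]
0.028 0.045 [320.1157 152.3554]
0.028 0.05 [320.2062 151.5665]
0.034 0.03 [319.5485 155.6522]
0.034 0.035 [319.6373 154.8744]
0.034 0.04 [319.7266 154.0932]
0.034 0.045 [319.8162 153.3084]
0.034 0.05 [319.9063 152.5202]
```

View pics/z5b.png

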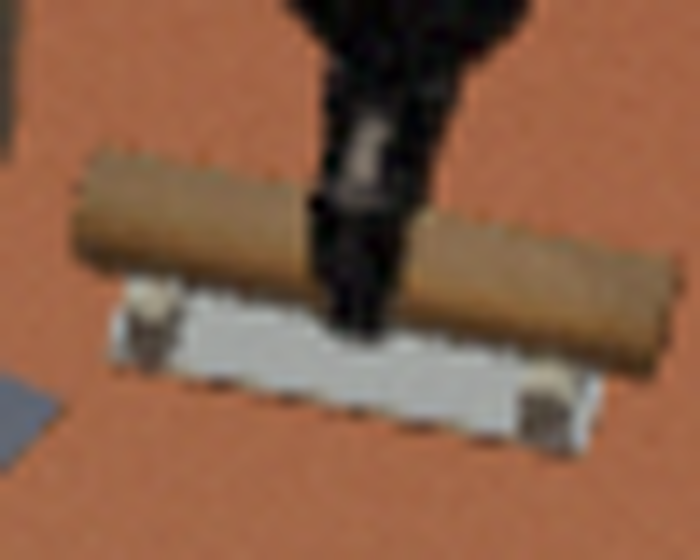

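```bash
python3 -m crank '-0.1 0 0 0 0 0 1;-0.2 0 0 0 0 0 1;-0.2 0 0 0 0 0 1;0 0 0 0 0 0 1;0 0 0 0 0 0 1'
python3 - <<'E'
from m import *
for c in("top","scene"):
    cv2.imwrite(f"pics/{c}6.png",env.grab_frame(c))
s=env.state();print(s["joints"],s["position"],s["wrist_force"],s["moment"],s["grip_width"]);print(R.from_quat(s["eef_rot"]).as_matrix())
a=cv2.imread("pics/top6.png"); b=cv2.imread("pics/scene6.png")
cv2.imwrite("pics/z6.png",np.hstack([cv2.resize(a[170:250,80:180],(400,320)),cv2.resize(b[110:190,270:370],(400,320))]))
E
```

```text
time_s: 9.73
position: [0.4944, 0.2991, 0.2577]
eef_rot: [0.703, 0.081, -0.702, 0.08]
wrist_force: [-0.8, -0.0, -2.2]
grip_width: 0.038
[-1.0492  0.7253  0.6332  2.0838 -0.7883  0.5864 -1.1917] [0.494  0.2991 0.2563] [ 0.6402 -0.372  -1.7408] [-0.0119 -0.0556  0.013 ] 0.03821783029070695
[[-0.0006  0.2264 -0.974 ]
 [-0.0004 -0.974  -0.2264]
 [-1.      0.0003  0.0006]]
```

View pics/z6.png

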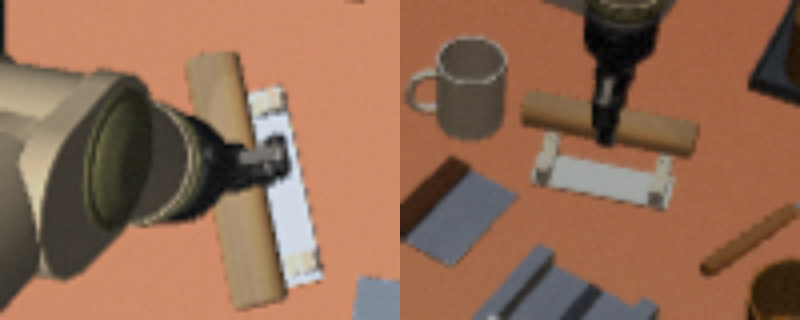

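```bash
python3 -m crank '-0.3 0 0 0 0 0 1;-0.3 0.1 0 0 0 0 1;-0.1 0.3 0 0 0 0 1;0 0.33 0.049 0 0 0 1;0 0.33 0.049 0 0 0 1;0 0.33 0.049 0 0 0 1;0 0.33 0.049 0 0 0 1;0 0.33 0.049 0 0 0 1;0 0.33 0.049 0 0 0 1;0 0.33 0.049 0 0 0 1;0 0.33 0.049 0 0 0 1;0 0.33 0.049 0 0 0 1;0 0.33 0.049 0 0 0 1;0 0.267 0.042 0 0 0 1;0 0 0 0.0344 0 0 1;0 0 0 0.0344 0 0 1;0 0 0 0.0344 0 0 1;0 0 0 0 0 0 1;0 0 0 0 0 0 1'
python3 - <<'E'
from m import *
for c in("top","scene"):
    cv2.imwrite(f"pics/{c}7.png",env.grab_frame(c))
s=env.state();print(s["joints"],s["position"],s["wrist_force"],s["moment"],s["grip_width"]);print(R.from_quat(s["eef_rot"]).as_matrix())
a=cv2.imread("pics/top7.png"); b=cv2.imread("pics/scene7.png")
cv2.imwrite("pics/z7.png",np.hstack([cv2.resize(a[160:250,220:320],(400,360),interpolation=2),cv2.resize(b[150:250,240:340],(400,400),interpolation=2)[:360]]))
E
```

```text
time_s: 11.42
position: [0.5321, -0.0991, 0.3258]
eef_rot: [-0.706, 0.033, 0.707, 0.033]
wrist_force: [-0.1, 0.2, -1.9]
grip_width: 0.0384
[-0.4262  0.6082  0.7673  2.124  -0.6873  0.6749 -0.8496] [ 0.5322 -0.0991  0.3263] [ 0.2103  0.3274 -2.7931] [-0.0016 -0.0233  0.0461] 0.03820916045197594
[[-0.0009 -0.0923 -0.9957]
 [-0.0001 -0.9957  0.0923]
 [-1.      0.0002  0.0009]]
```

View pics/z7.png

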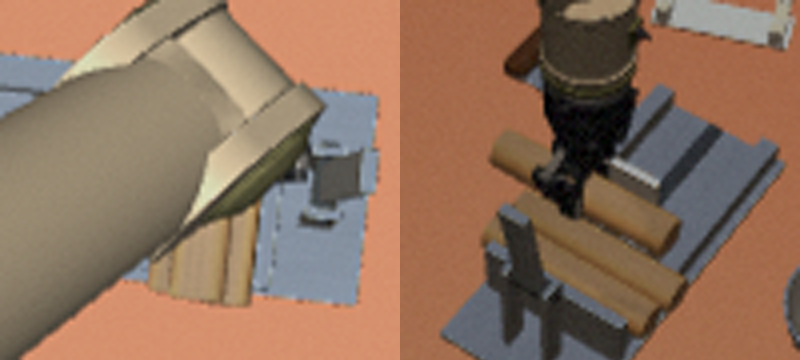

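Run:
```python
from m import *
A=w("scene",(264.6,187.3),.1636);B=w("scene",(307,207.2),.1636)
print((A+B)/2,np.linalg.norm(A-B),np.degrees(np.arctan2(*(B-A)[[1,0]])))
b=cv2.imread("pics/scene7.png");big=cv2.resize(b,None,fx=6,fy=6,interpolation=2)
c,s=np.cos(-.0925),np.sin(-.0925);P=np.array([.532,-.0991,.1636])
g=[P+np.array([c,s,0])*k for k in(-.095,.095)]+[cw((sx*.095,y,.052),(.5345,-.0813,-.0955)) for y in(-.04,0) for sx in(-1,1)]
for p in proj("scene",np.array(g)): cv2.circle(big,tuple(int(v*6+3) for v in p),4,(0,255,0),-1)
cv2.imwrite("pics/z7c.png",big[165*6:250*6,235*6:340*6])
```

```text
[ 0.5302 -0.0996  0.1636] 0.1806017667222281 -1.2844867873864492
```

View pics/z7c.png

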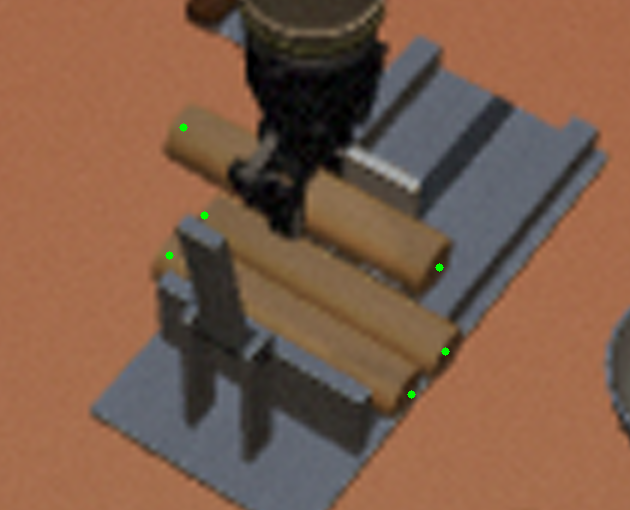

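```bash
python3 -m crank '0.2 0 0 0 0 0 1;0.25 0 0 0 0 0 1;0.15 0 0 0 0 0 1;0.06 0 0 0 0 0 1;0 0 0 0 0 0 1'; python3 -m crank '0.03 0 0 0 0 0 1;0.03 0 0 0 0 0 1;0 0 0 0 0 0 1'
python3 - <<'E'
from m import *
for c in("top","scene"):
    cv2.imwrite(f"pics/{c}8.png",env.grab_frame(c))
s=env.state();print(s["joints"],s["position"],s["wrist_force"],s["moment"],s["grip_width"])
a=cv2.imread("pics/top8.png"); b=cv2.imread("pics/scene8.png")
cv2.imwrite("pics/z8.png",cv2.resize(b[165:250,235:340],None,fx=7,fy=7,interpolation=2))
E
```

```text
time_s: 11.93
position: [0.5321, -0.0993, 0.2597]
eef_rot: [-0.706, 0.033, 0.707, 0.034]
wrist_force: [-1.0, -0.5, -1.6]
grip_width: 0.0382
time_s: 12.18
position: [0.5325, -0.0993, 0.255]
eef_rot: [0.707, -0.034, -0.706, -0.034]
wrist_force: [-0.1, 0.5, -1.9]
grip_width: 0.0383
[-0.3255  0.6962  0.6198  2.1655 -0.8279  0.5305 -0.7373] [ 0.5325 -0.0993  0.2552] [ 0.6225  0.5538 -2.3381] [ 0.0655  0.0294 -0.0312] 0.03800380906226956
```

View pics/z8.png

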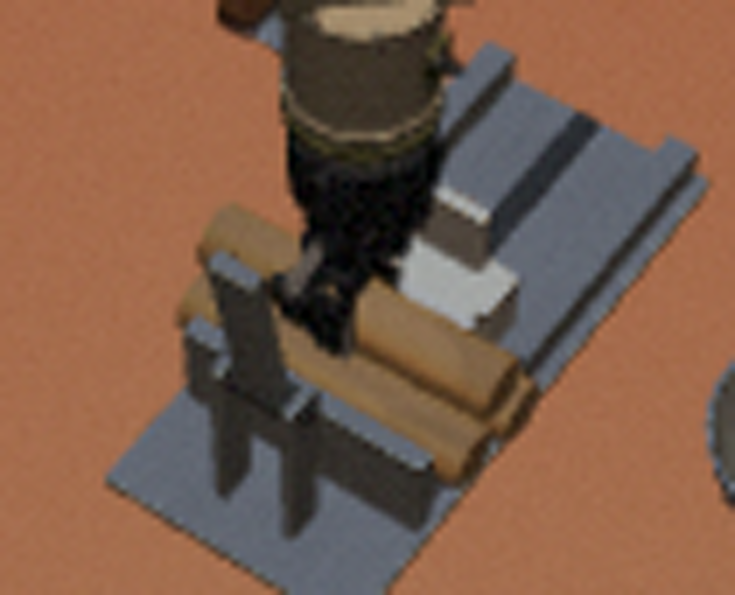

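Nearly there; the pin is above the valley, no contact yet. Down in 1.5–2 mm steps.

```bash
python3 -m crank '0.02 0 0 0 0 0 1;0 0 0 0 0 0 1'; python3 -m crank '0.02 0 0 0 0 0 1;0 0 0 0 0 0 1'; python3 -m crank '0.01 0 0 0 0 0 1;0 0 0 0 0 0 1'
```

```text
time_s: 12.45
position: [0.5324, -0.0992, 0.2528]
eef_rot: [0.706, -0.034, -0.706, -0.034]
wrist_force: [-0.2, 0.2, -1.4]
grip_width: 0.0383
time_s: 12.62
position: [0.5323, -0.0992, 0.2505]
eef_rot: [-0.706, 0.034, 0.706, 0.034]
wrist_force: [0.5, -0.1, -2.4]
grip_width: 0.0382
time_s: 12.78
position: [0.5323, -0.0993, 0.2496]
eef_rot: [-0.706, 0.034, 0.706, 0.034]
wrist_force: [-0.0, 0.0, -1.6]
grip_width: 0.038
```

```bash
python3 -m crank '0.01 0 0 0 0 0 1;0 0 0 0 0 0 1'; python3 -m crank '0.01 0 0 0 0 0 1;0 0 0 0 0 0 1'; python3 -m crank '0.01 0 0 0 0 0 1;0 0 0 0 0 0 1'
```

```text
time_s: 12.95
position: [0.5324, -0.0994, 0.2489]
eef_rot: [0.706, -0.034, -0.706, -0.034]
wrist_force: [-0.3, 0.8, 1.5]
grip_width: 0.038
time_s: 13.12
position: [0.5324, -0.0994, 0.2486]
eef_rot: [0.707, -0.034, -0.706, -0.035]
wrist_force: [-2.1, 2.1, 12.2]
grip_width: 0.0383
time_s: 13.28
position: [0.5323, -0.0994, 0.2484]
eef_rot: [0.707, -0.034, -0.706, -0.035]
wrist_force: [-4.1, 4.1, 26.3]
grip_width: 0.0381
```

```bash
python3 -m crank '-0.018 0 0 0 0 0 1;0 0 0 0 0 0 1'
python3 - <<'E'
from m import *
for c in("top","scene"):
    cv2.imwrite(f"pics/{c}9.png",env.grab_frame(c))
s=env.state();print(s["position"],s["wrist_force"],s["moment"],s["grip_width"])
a=cv2.imread("pics/top9.png"); b=cv2.imread("pics/scene9.png")
cv2.imwrite("pics/z9.png",cv2.resize(b[165:250,235:340],None,fx=7,fy=7,interpolation=2))
E
```

```text
time_s: 13.45
position: [0.5324, -0.0992, 0.249]
eef_rot: [0.707, -0.034, -0.706, -0.034]
wrist_force: [0.8, 0.5, 2.6]
grip_width: 0.0381
[ 0.5325 -0.0993  0.2488] [-0.8109  0.798   8.038 ] [ 0.2899  0.218  -0.2392] 0.03821977052099659
```

View pics/z9.png

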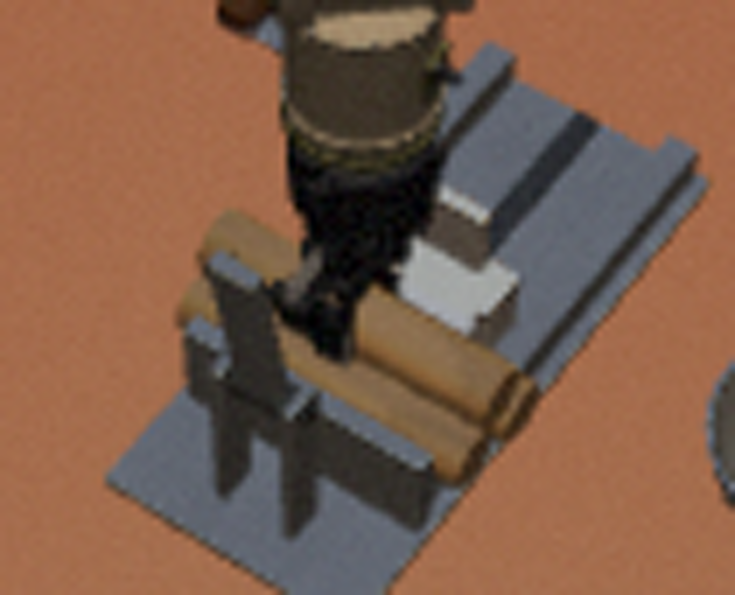

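```bash
python3 -m crank '-0.005 0 0 0 0 0 1;0 0 0 0 0 0 0.05;0 0 0 0 0 0 -0.05;0 0 0 0 0 0 -0.2;0 0 0 0 0 0 -0.35;0 0 0 0 0 0 -0.35;0 0 0 0 0 0 -0.35'
python3 - <<'E'
from m import *
cv2.imwrite(f"pics/scene10.png",env.grab_frame("scene"))
s=env.state();print(s["position"],s["wrist_force"],s["moment"],s["grip_width"])
b=cv2.imread("pics/scene10.png")
cv2.imwrite("pics/z10.png",cv2.resize(b[165:250,235:340],None,fx=7,fy=7,interpolation=2))
E
```

```text
time_s: 14.13
position: [0.5323, -0.0993, 0.2489]
eef_rot: [-0.706, 0.034, 0.706, 0.034]
wrist_force: [0.1, -1.0, 0.4]
grip_width: 0.0575
[ 0.5323 -0.0993  0.249 ] [-0.8401 -0.6003  0.5464] [-0.001  -0.0294  0.0379] 0.057212559663455016
```

View pics/z10.png

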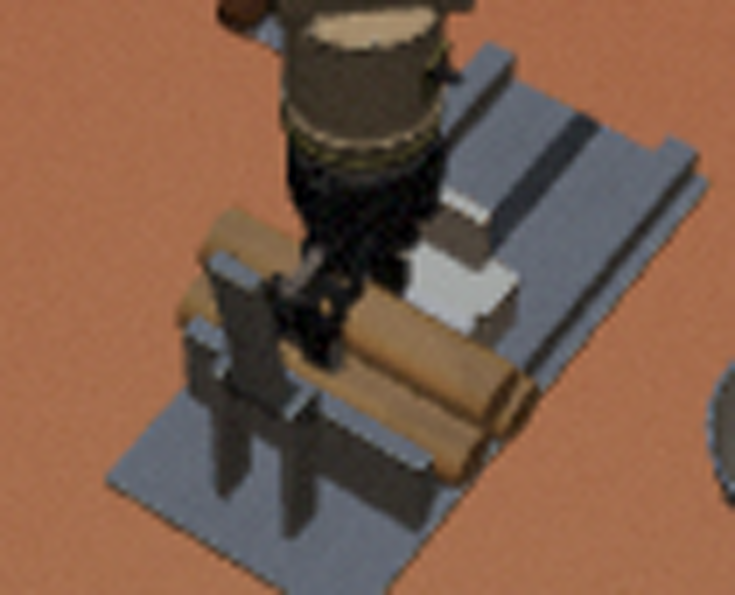

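```bash
python3 -m crank '-0.1 0 0 0 0 0 -0.35;-0.3 0 0 0 0 0 -0.35;-0.35 0 0 0 0 0 -0.35;-0.35 0 0 0 0 0 -0.35;-0.35 0 0 0 0 0 0;-0.35 0 0 0 0 0 1;-0.35 0 0 0 0 0 1;-0.1 0.35 0 0 0 0 1;0 0.35 0 0 0 0 1;0 0.35 0 0 0 0 1;0 0.35 0 0 0 0 1;0 0.4 0 0 0 0 1;0 0 0 0 0 0 1'
python3 - <<'E'
from m import *
for c in("top","scene"):
    cv2.imwrite(f"pics/{c}11.png",env.grab_frame(c))
s=env.state();print(s["joints"],s["position"],s["wrist_force"],s["moment"],s["grip_width"]);print(R.from_quat(s["eef_rot"]).as_matrix())
a=cv2.imread("pics/top11.png"); b=cv2.imread("pics/scene11.png")
cv2.imwrite("pics/z11.png",np.hstack([cv2.resize(a[160:250,225:325],(400,360),interpolation=2),cv2.resize(b[150:240,240:340],(400,360),interpolation=2)]))
E
```

```text
time_s: 15.27
position: [0.5116, -0.2861, 0.476]
eef_rot: [0.707, -0.039, -0.706, -0.036]
wrist_force: [-0.8, -0.2, 0.9]
grip_width: -0.0001
[-0.2181  0.4887  0.9375  1.8828 -0.4642  1.0052 -0.7507] [ 0.5137 -0.2806  0.4747] [ 0.5885  1.1236 -0.4634] [0.0536 0.0161 0.0198] 8.986445720531804e-08
[[ 0.0001 -0.1007 -0.9949]
 [-0.0006 -0.9949  0.1007]
 [-1.      0.0006 -0.0001]]
```

View pics/z11.png

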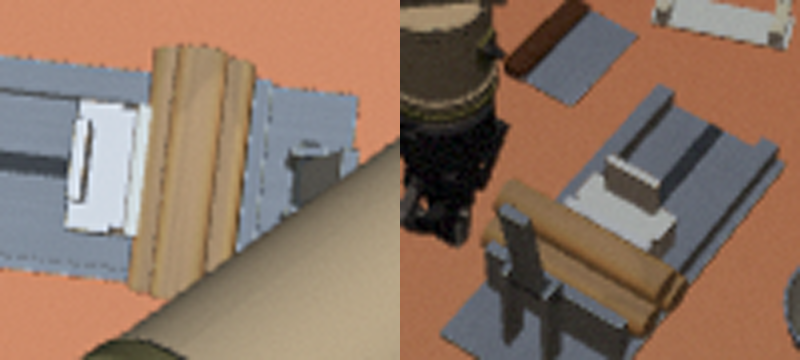

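Run:
```python
from m import *
q=np.array([.533,-.0813,-.0955])
c,s=np.cos(q[2]),np.sin(q[2])
def loc(p): d=p[:2]-q[:2];return np.array([c*d[0]+s*d[1],-s*d[0]+c*d[1]])
for px,cm in (((312.3,203),"top"),((311.4,198.4),"top"),((266.8,202.4),"scene"),((267.5,203.5),"scene")):
  for z in (.244,.25): print(cm,px,z,loc(w(cm,px,z)))
b=cv2.imread("pics/scene11.png")
cv2.imwrite("pics/z11k.png",cv2.resize(b[190:245,250:310],None,fx=10,fy=10,interpolation=2))
# overlay candidates
big=cv2.resize(b,None,fx=10,fy=10,interpolation=2)
for th,col in((-.1,(0,255,0)),(-.25,(255,0,0)),(-.4,(0,0,255))):
  for x in(-.015,.015):
    for n in(-.006,.006):
      p=cw((x,-.105+.13*np.sin(th)+n*np.cos(th),.12+.13*np.cos(th)-n*np.sin(th)),q)
      u=proj("scene",p)[0];cv2.circle(big,(int(u[0]*10+5),int(u[1]*10+5)),4,col,-1)
cv2.imwrite("pics/z11k.png",big[1900:2450,2500:3100])
```

```text
top (312.3, 203) 0.244 [-0.0022 -0.1265]
top (312.3, 203) 0.25 [-0.0028 -0.126 ]
top (311.4, 198.4) 0.244 [ 0.0095 -0.123 ]
top (311.4, 198.4) 0.25 [ 0.0089 -0.1225]
scene (266.8, 202.4) 0.244 [-0.0061 -0.1247]
scene (266.8, 202.4) 0.25 [-0.0034 -0.1282]
scene (267.5, 203.5) 0.244 [-0.0014 -0.1271]
scene (267.5, 203.5) 0.25 [ 0.0013 -0.1306]
```

View pics/z11k.png

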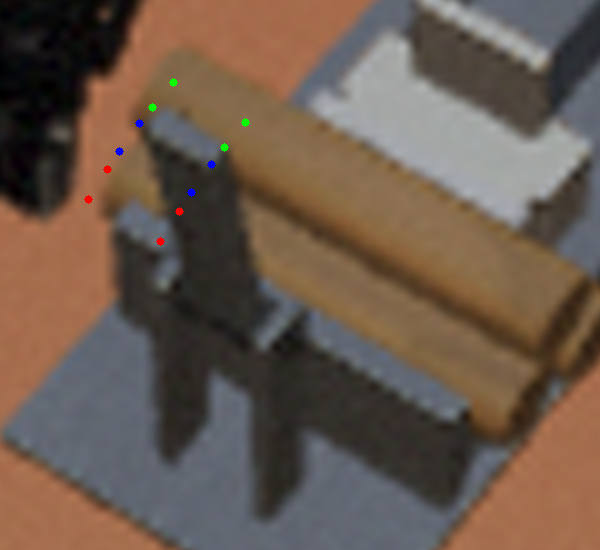

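```bash
python3 -m crank '0 -0.1 0 0 0 0 -1;0 -0.3 0 0 0 0 -1;0 -0.3 0 0 0 0 -1;0 -0.3 0 0 0 0 -1;0 0 0 0 0 0 -1;0 0 0 0 0 0 -1;0.1 0 0 0 0 0 -1;0.2 0 0 0 0 0 -1;0.2 0 0 0 0 0 -1;0 0 0 0 0 0 -1'
python3 - <<'E'
from m import *
for c in("top","scene"):
    cv2.imwrite(f"pics/{c}12.png",env.grab_frame(c))
s=env.state();print(s["joints"],s["position"],s["wrist_force"],s["moment"],s["grip_width"]);print(R.from_quat(s["eef_rot"]).as_matrix())
a=cv2.imread("pics/top12.png"); b=cv2.imread("pics/scene12.png")
cv2.imwrite("pics/z12.png",np.hstack([cv2.resize(a[160:250,225:325],(400,360),interpolation=2),cv2.resize(b[150:240,240:340],(400,360),interpolation=2)]))
E
```

```text
time_s: 16.2
position: [0.5237, -0.1783, 0.4209]
eef_rot: [-0.705, 0.034, 0.708, 0.034]
wrist_force: [-0.4, 1.3, 0.2]
grip_width: 0.0854
[-0.385   0.5065  0.9129  2.0075 -0.5207  0.8789 -0.8549] [ 0.5243 -0.1794  0.4237] [ 0.3357 -0.1141  0.654 ] [-0.0496  0.0224  0.0527] 0.08529233855514565
[[-0.0015 -0.0973 -0.9953]
 [-0.0002 -0.9953  0.0973]
 [-1.      0.0004  0.0015]]
```

View pics/z12.png

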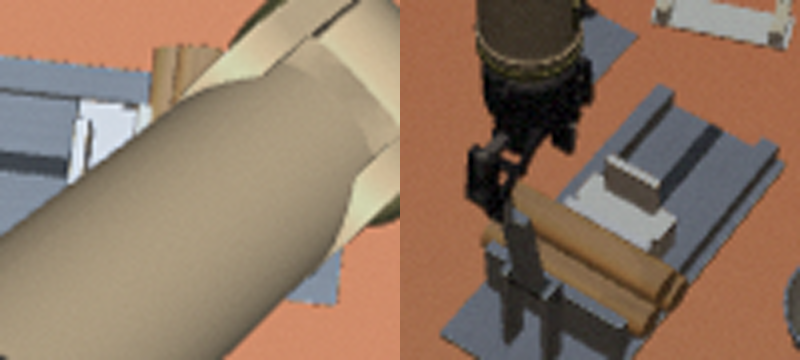

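Run:
```python
from m import *
q=np.array([.533,-.0813,-.0955])
b=cv2.imread("pics/scene12.png");big=cv2.resize(b,None,fx=8,fy=8,interpolation=2)
for Y,Z,col in((-.143,.264,(0,255,0)),(-.058,.264,(0,255,255)),(-.127,.248,(0,0,255))):
  for x in(-.011,.011):
    u=proj("scene",cw((x,Y,Z),q))[0];cv2.circle(big,(int(u[0]*8+4),int(u[1]*8+4)),3,col,-1)
cv2.imwrite("pics/z12k.png",big[1440:1900,2000:2560])
```

```text
(no output)
```

View pics/z12k.png

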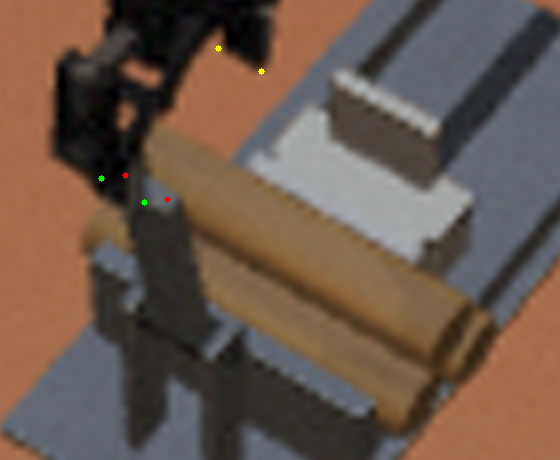

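```bash
python3 -m crank '0.2 0 -0.06 0 0 0 -1;0.2 0 0 0 0 0 -1;0 0 0 0 0 0 -1;0 -0.05 0 0 0 0 -1;0 -0.1 0 0 0 0 -1;0 -0.1 0 0 0 0 -1;0 -0.1 0 0 0 0 -1'; python3 -m crank '0.01 -0.1 0 0 0 0 -1;0.02 -0.1 0 0 0 0 -1;0.03 -0.1 0 0 0 0 -1'
python3 - <<'E'
from m import *
for c in("scene",):
    cv2.imwrite(f"pics/{c}13.png",env.grab_frame(c))
s=env.state();print(s["joints"],s["position"],s["wrist_force"],s["moment"],s["grip_width"])
b=cv2.imread("pics/scene13.png")
cv2.imwrite("pics/z13.png",cv2.resize(b[150:240,240:340],None,fx=6,fy=6,interpolation=2))
E
```

```text
time_s: 16.88
position: [0.5343, -0.1437, 0.3851]
eef_rot: [0.707, -0.034, -0.706, -0.034]
wrist_force: [0.7, -1.0, 0.6]
grip_width: 0.0853
time_s: 17.13
position: [0.5371, -0.1134, 0.3782]
eef_rot: [0.707, -0.034, -0.706, -0.034]
wrist_force: [0.2, -0.7, 0.3]
grip_width: 0.0851
[-0.4681  0.5575  0.8595  2.0661 -0.6034  0.787  -0.9009] [ 0.5373 -0.1113  0.3771] [ 0.4035  1.2797 -0.5696] [-0.0216 -0.0518  0.0479] 0.0854756412962676
```

View pics/z13.png

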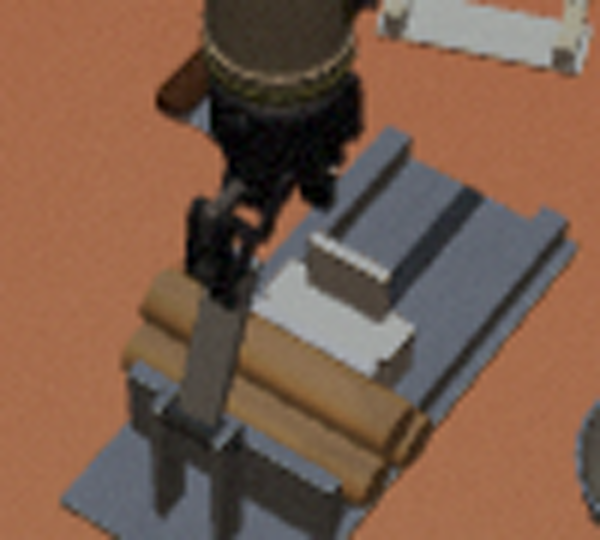

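```bash
python3 -m crank '0.04 -0.095 0 0 0 0 -1;0.05 -0.095 0 0 0 0 -1;0.05 -0.095 0 0 0 0 -1;0.06 -0.095 0 0 0 0 -1;0.07 -0.095 0 0 0 0 -1;0 0 0 0 0 0 -1'; python3 -m crank '0 0.1 0 0 0 0 -1;0 0 0 0 0 0 -1;0 0 0 0 0 0 -1'
python3 - <<'E'
from m import *
for c in("scene",):
    cv2.imwrite(f"pics/{c}14.png",env.grab_frame(c))
s=env.state();print(s["joints"],s["position"],s["wrist_force"],s["moment"],s["grip_width"])
b=cv2.imread("pics/scene14.png")
cv2.imwrite("pics/z14.png",cv2.resize(b[150:240,240:340],None,fx=6,fy=6,interpolation=2))
E
```

```text
time_s: 17.68
position: [0.5414, -0.0649, 0.3492]
eef_rot: [-0.705, 0.033, 0.707, 0.033]
wrist_force: [0.1, 0.8, -0.1]
grip_width: 0.0853
time_s: 17.93
position: [0.5403, -0.0789, 0.3514]
eef_rot: [0.706, -0.035, -0.706, -0.035]
wrist_force: [0.4, 0.5, 0.0]
grip_width: 0.0854
[-0.5034  0.5877  0.8262  2.0952 -0.6541  0.7343 -0.9205] [ 0.5403 -0.0786  0.3514] [-0.1117 -0.3511  0.3833] [ 0.0525  0.037  -0.0387] 0.08541295354700594
```

View pics/z14.png

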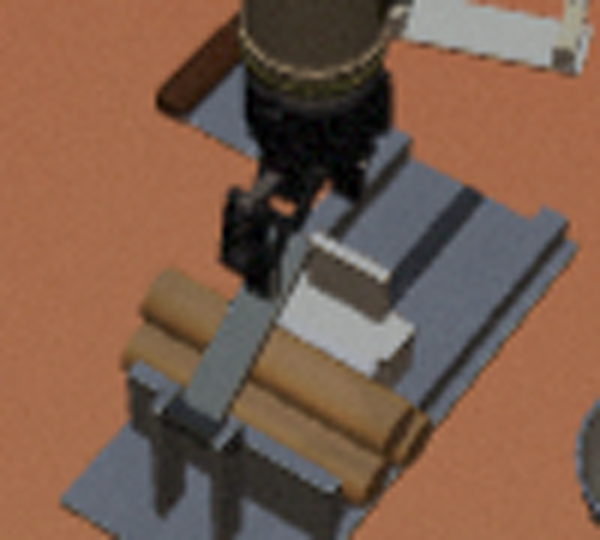

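Run:
```python
from m import *
q=np.array([.536,-.0813,-.0955])
b=cv2.imread("pics/scene14.png");big=cv2.resize(b,None,fx=8,fy=8,interpolation=2)
for th,col in((.8,(0,255,0)),(1.,(255,255,0)),(1.2,(0,0,255))):
  for x in(-.015,.015):
    for n in(-.006,):
      p=cw((x,-.105+.13*np.sin(th)+n*np.cos(th),.12+.13*np.cos(th)-n*np.sin(th)),q)
      u=proj("scene",p)[0];cv2.circle(big,(int(u[0]*8+4),int(u[1]*8+4)),3,col,-1)
cv2.imwrite("pics/z14k.png",big[1350:1800,2100:2600])
```

```text
(no output)
```

View pics/z14k.png

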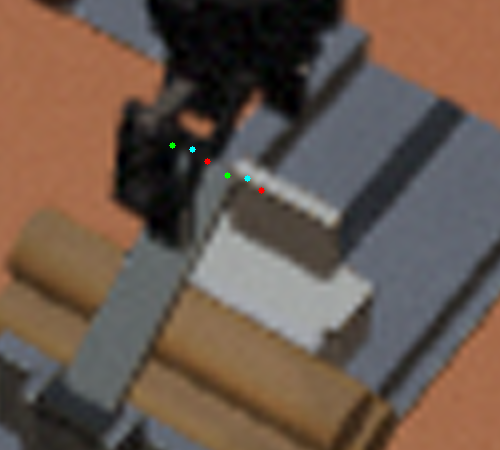

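```bash
python3 -m crank '-0.3 0 0 0 0 0 -1;-0.3 0 0 0 0 0 -1;0 0.1 0 0 0 0 1;0 0.107 0 0 0 0 1;0 0 0 0 0 0 1;0 0 0 0 0 0 1;0 0 0 0 0 0 1;0 0 0 0 0 0 1'; python3 -m crank '0.2 0 0 0 0 0 1;0.2 0 0 0 0 0 1;0.05 -0.03 0 0 0 0 1;0.05 -0.03 0 0 0 0 1;0.05 -0.03 0 0 0 0 1;0.05 -0.03 0 0 0 0 1;0.05 -0.03 0 0 0 0 1'
python3 - <<'E'
from m import *
for c in("scene",):
    cv2.imwrite(f"pics/{c}15.png",env.grab_frame(c))
s=env.state();print(s["joints"],s["position"],s["wrist_force"],s["moment"],s["grip_width"])
b=cv2.imread("pics/scene15.png")
cv2.imwrite("pics/z15.png",cv2.resize(b[150:240,240:340],None,fx=6,fy=6,interpolation=2))
E
```

```text
time_s: 18.65
position: [0.5384, -0.0977, 0.4103]
eef_rot: [-0.706, 0.034, 0.707, 0.034]
wrist_force: [-0.2, 0.4, -0.3]
grip_width: 0.012
time_s: 19.23
position: [0.5402, -0.0827, 0.3461]
eef_rot: [0.707, -0.034, -0.706, -0.034]
wrist_force: [0.1, -1.1, 0.5]
grip_width: 0.0002
[-0.4887  0.5953  0.8147  2.0994 -0.6645  0.7236 -0.9029] [ 0.5401 -0.0819  0.3452] [ 0.2582  0.2771 -0.3015] [-0.0501  0.0009 -0.0163] -0.00018581129751808469
```

View pics/z15.png

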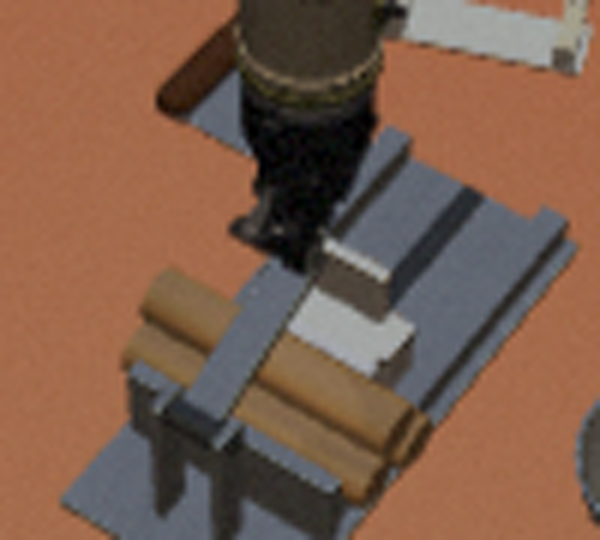

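```bash
python3 -m crank '0.05 -0.015 0 0 0 0 1;0.05 -0.015 0 0 0 0 1;0.05 -0.015 0 0 0 0 1;0.05 -0.015 0 0 0 0 1;0.05 0 0 0 0 0 1;0.05 0 0 0 0 0 1;0.04 0 0 0 0 0 1;0.03 0 0 0 0 0 1;0 0 0 0 0 0 1';  python3 -m crank '0.03 0 0 0 0 0 1;0.02 0 0 0 0 0 1;0.02 0 0 0 0 0 1;0 0 0 0 0 0 1'
python3 - <<'E'
from m import *
for c in("scene",):
    cv2.imwrite(f"pics/{c}16.png",env.grab_frame(c))
s=env.state();print(s["position"],s["wrist_force"])
b=cv2.imread("pics/scene16.png")
cv2.imwrite("pics/z16.png",cv2.resize(b[150:240,240:340],None,fx=6,fy=6,interpolation=2))
E
```

```text
time_s: 20.03
position: [0.5403, -0.0772, 0.3084]
eef_rot: [-0.706, 0.034, 0.707, 0.034]
wrist_force: [0.8, 0.5, 1.2]
grip_width: -0.0
time_s: 20.37
position: [0.5404, -0.0771, 0.3017]
eef_rot: [-0.706, 0.034, 0.706, 0.034]
wrist_force: [-0.2, 0.7, -0.9]
grip_width: 0.0002
[ 0.5405 -0.0772  0.3019] [-0.4503 -0.321  -0.9583]
```

View pics/z16.png

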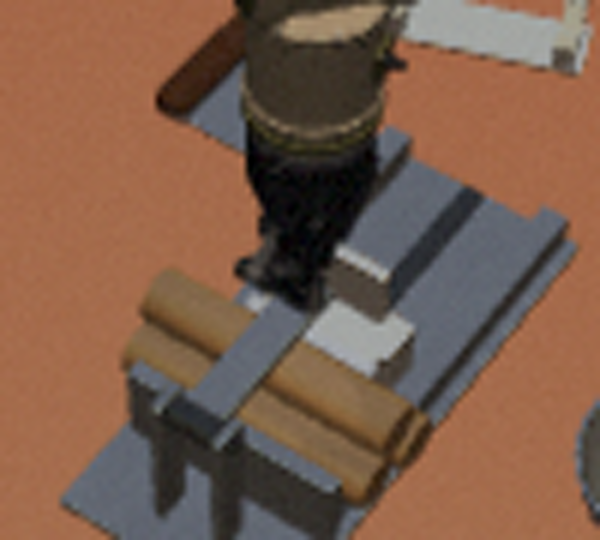

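```bash
python3 -m crank '0.02 0.02 0 0 0 0 1;0.02 0.02 0 0 0 0 1;0 0 0 0 0 0 1';  python3 -m crank '0.02 0.02 0 0 0 0 1;0 0 0 0 0 0 1';python3 -m crank '0.015 0 0 0 0 0 1;0 0 0 0 0 0 1';python3 -m crank '0.015 0 0 0 0 0 1;0 0 0 0 0 0 1'
```

```text
time_s: 20.67
position: [0.54, -0.0816, 0.2978]
eef_rot: [-0.706, 0.034, 0.706, 0.034]
wrist_force: [0.2, 0.3, -0.3]
grip_width: -0.0001
time_s: 20.83
position: [0.5398, -0.0835, 0.2958]
eef_rot: [-0.706, 0.034, 0.706, 0.034]
wrist_force: [-0.8, 1.1, -0.3]
grip_width: -0.0
time_s: 21.0
position: [0.5399, -0.0832, 0.2943]
eef_rot: [-0.706, 0.034, 0.706, 0.034]
wrist_force: [0.2, 0.3, -0.7]
grip_width: 0.0001
time_s: 21.17
position: [0.5399, -0.0831, 0.2928]
eef_rot: [-0.706, 0.034, 0.706, 0.034]
wrist_force: [-0.4, -0.3, -0.3]
grip_width: 0.0003
```

```bash
python3 -m crank '0.01 0 0 0 0 0 1;0 0 0 0 0 0 1';  python3 -m crank '0.01 0 0 0 0 0 1;0 0 0 0 0 0 1';python3 -m crank '0.008 0 0 0 0 0 1;0 0 0 0 0 0 1'
```

```text
time_s: 21.33
position: [0.5399, -0.083, 0.2919]
eef_rot: [-0.706, 0.034, 0.706, 0.034]
wrist_force: [0.1, -0.4, -0.6]
grip_width: 0.0002
time_s: 21.5
position: [0.5399, -0.0831, 0.291]
eef_rot: [0.706, -0.034, -0.706, -0.034]
wrist_force: [-0.5, -0.3, 2.8]
grip_width: 0.0001
time_s: 21.67
position: [0.5399, -0.0833, 0.2908]
eef_rot: [0.706, -0.034, -0.706, -0.034]
wrist_force: [-2.7, 1.2, 10.6]
grip_width: -0.0
```

```bash
python3 -m crank '-0.003 0 0 0 0 0 1;0 0 0 0 0 0 1;0 0 0 0 0 0 1';python3 -m crank '0 0 0 0 0 0 1;0 0 0 0 0 0 1;0 0 0 0 0 0 1'
```

```text
time_s: 21.92
position: [0.5399, -0.0832, 0.2909]
eef_rot: [0.706, -0.034, -0.706, -0.034]
wrist_force: [-1.9, 0.5, 5.9]
grip_width: 0.0003
time_s: 22.17
position: [0.5399, -0.0832, 0.2909]
eef_rot: [0.706, -0.034, -0.706, -0.034]
wrist_force: [-2.4, 1.6, 7.6]
grip_width: 0.0001
```

Held at about 7 N. Retreat straight up, then away so both cameras see the cradle.

```bash
python3 -m crank '-0.02 0 0 0 0 0 1;-0.1 0 0 0 0 0 1;-0.3 0 0 0 0 0 1;-0.35 0 0 0 0 0 1;-0.35 0 0 0 0 0 1;-0.35 0 0 0 0 0 1;0 -0.38 0 0 0 0 1;0 -0.38 0 0 0 0 1;0 -0.38 0 0 0 0 1;0 -0.38 0 0 0 0 1;0 -0.38 0 0 0 0 1;0 -0.38 0 0 0 0 1;0 -0.38 0 0 0 0 1;0 -0.38 0 0 0 0 1;0 0 0 0 0 0 1;0 0 0 0 0 0 1'
python3 - <<'E'
from m import *
for c in("top","scene"):
    cv2.imwrite(f"pics/{c}17.png",env.grab_frame(c))
s=env.state();print(s["position"],s["wrist_force"],s["qd"])
a=cv2.imread("pics/top17.png");b=cv2.imread("pics/scene17.png")
cv2.imwrite("pics/z17.png",np.hstack([cv2.resize(a[160:250,220:320],(400,360),interpolation=2),cv2.resize(b[165:255,240:340],(400,360),interpolation=2)]))
cv2.imwrite("pics/z17t.png",cv2.resize(a[160:250,220:320],None,fx=6,fy=6,interpolation=2))
E
```

```text
time_s: 23.5
position: [0.5687, 0.2222, 0.4373]
eef_rot: [-0.706, 0.033, 0.706, 0.032]
wrist_force: [0.6, -1.4, 1.7]
grip_width: -0.0001
[0.5688 0.2186 0.4379] [ 1.0109  0.3426 -0.0968] [ 0.0216 -0.0086  0.0072  0.0093 -0.0033 -0.0039  0.001 ]
```

View pics/z17.png

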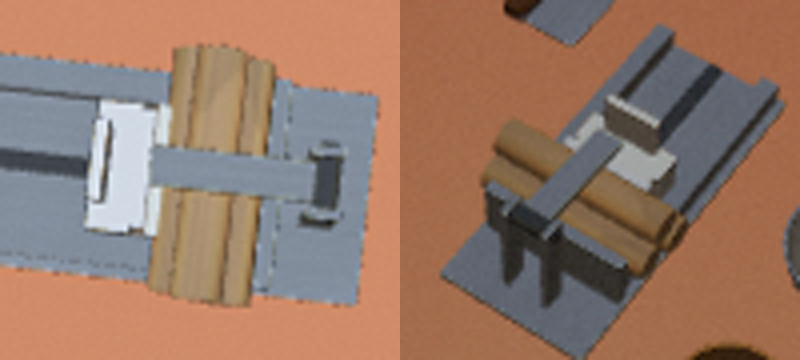

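View pics/z17t.png

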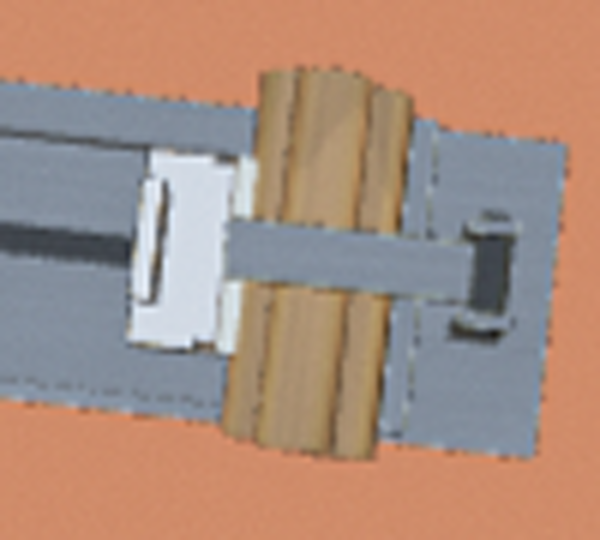

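View pics/scene17.png

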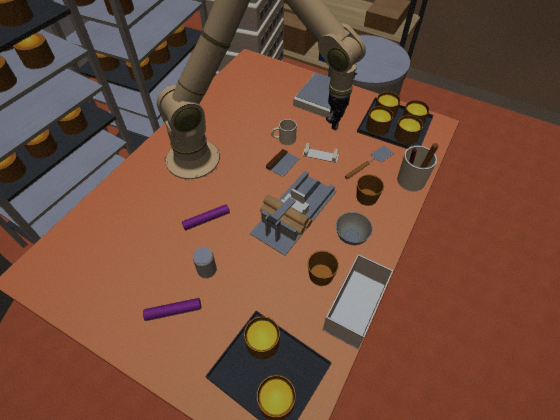

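Run:
```python
from m import *
q=np.array([.5316,-.0817,-.0982]);c,s=np.cos(q[2]),np.sin(q[2])
def loc(p): d=p[:2]-q[:2];return np.array([c*d[0]+s*d[1],-s*d[0]+c*d[1]])
T6=lambda u,v:(u/6+220,v/6+160)
A=w("top",T6(334,72),.0865);B=w("top",T6(297,453),.0865);print(loc(A),loc(B),loc((A+B)/2))
A=w("top",T6(296,72),.052);B=w("top",T6(242,440),.052)
s_=env.state();print(s_["qd"],s_["time_s"])
env.job_done()
```

```text
[ 0.0962 -0.0183] [-0.096  -0.0205] [ 0.0001 -0.0194]
[ 0.0216 -0.0086  0.0072  0.0093 -0.0033 -0.0039  0.001 ] 23.6
the job is handed in; nothing more can be done
```

I stowed the three pins on the cradle and handed the job in at about 23.6 s of the 69 s allowed. The arm was clear of everything.

- **Chock:** I pushed it home with the closed fingers until the two lower pins were snug against the end cheek. The wrist read a 25 N peak, then about 16 N held for half a second. The chock's position in the top picture was the same before and after the later steps.
- **Third pin:** I gripped it at its middle and laid it in the valley. The top view puts its middle at cradle x = 0.0 mm, y = -19.4 mm (target 0, -20), and its axis is within about 1° of the cradle's. Setting it down briefly pressed with about 26 N, more than I wanted. I eased off before opening the fingers, and nothing in the pictures had shifted.
- **Keeper:** I swung it over in stages. After checking that it stays where it is left, I pressed it onto the top pin at about 6–8 N for roughly 0.5 s, with a brief 10.6 N peak. The last pictures show it lying on the pin after the arm moved away.

In the scene view the fingers looked several millimetres off in x from where the robot's position put them. The two cameras also differed by a few mm when I located the cradle and the pins. The centring figure above therefore rests on the top view alone. In the last scene picture the other things on the bench look unmoved.

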